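Make up two test kits

TASK

Make up two test kits from the stock standing on the bench: the green tray gets the yellow-lidded specimen cup and the grey-capped dropper bottle; the white tray gets the white-lidded specimen cup, the blue-capped dropper bottle and the yellow-capped one. Each cup stands in its tray's large bay and each dropper bottle has a small bay to itself (in the white tray either one), all upright and flat on the bay floor and never laid over or knocked over on the way. Leave the paper tape roll where it is.

Things in the scene. Friction and masses are not known exactly. Their poses are not given: they have to be found in the camera images.
- yellow_cup_mid (a point): Specimen cup with a yellow screw lid, 52 mm across and 62 mm tall. Its foot is about 44 mm across and its body about 46 mm; the lid, 52 mm across, is its top 16 mm, the best place to grip. Loose, standing upright, 40 to 90 g. The point is on its axis, half-way up (31 mm above its foot); z is up along the axis.
- white_cup_mid (a point): Specimen cup with a pale grey-white screw lid, 52 mm across and 62 mm tall. Its foot is about 44 mm across and its body about 46 mm; the lid, 52 mm across, is its top 16 mm, the best place to grip. Loose, standing upright, 40 to 90 g. The point is on its axis, half-way up (31 mm above its foot); z is up along the axis.
- blue_dropper_mid (a point): Small white dropper bottle with a blue cap and blue band, 71 mm tall. Grip it low, where it is 25 mm across, a straight cylinder up to 46 mm above its foot; the narrow cap (about 15 mm) is above that. Loose, standing upright, 20 to 45 g. The point is on its axis, half-way up (35.5 mm above its foot); z is up along the axis.
- yellow_dropper_mid (a point): Small white dropper bottle with a yellow cap and yellow band, 71 mm tall. Grip it low, where it is 25 mm across, a straight cylinder up to 46 mm above its foot; the narrow cap (about 15 mm) is above that. Loose, standing upright, 20 to 45 g. The point is on its axis, half-way up (35.5 mm above its foot); z is up along the axis.
- grey_dropper_mid (a point): Small white dropper bottle with a grey cap and grey band, 71 mm tall. Grip it low, where it is 25 mm across, a straight cylinder up to 46 mm above its foot; the narrow cap (about 15 mm) is above that. Loose, standing upright, 20 to 45 g. The point is on its axis, half-way up (35.5 mm above its foot); z is up along the axis.
- green_tray: Shallow green kit tray, 84 x 134 x 12 mm, with two dark-floored open bays in a row: large (76 mm across, 72 mm along the tray) centred at local y = -27 mm, small (76 x 50 mm) at y = +38 mm, both at x = 0. Bay floors 4 mm above the bench; walls and ribs 4 mm thick, tops 12 mm above it. Origin: centre of the underside, on the bench; y along the length, x across, z up. Fixed.
- white_tray: Shallow white kit tray, 84 x 188 x 12 mm, with three dark-floored open bays in a row: large (76 mm across, 72 mm along the tray) centred at local y = -54 mm, two small (76 x 50 mm) at y = +11 and +65 mm, all at x = 0. Bay floors 4 mm above the bench; walls and ribs 4 mm thick, tops 12 mm above it. Origin: centre of the underside, on the bench; y along the length, x across, z up. Fixed.
- paper_tape_mid (a point): Bystander, to be left alone: roll of cream paper tape lying flat, 53 mm across, 12 mm high, loose. The point is at its centre, 6 mm up; z is up. A plain wall stands close behind the work, at about x = 0.57 m all along: keep the arm clear of it.
Mind the look-alikes: they are no part of the job. What is shaped like the part that bears blue_dropper_mid but orange or pink is not meant.

How it is judged (in metres and radians):
At the end, for the whole second after the job is handed in: Each cup in its own tray's large bay (18 mm along the tray, 24 mm across, from the bay centre), each dropper alone in a small bay of its tray (15 mm along, 28 mm across), standing on the bay floor (5 mm), upright to 0.12 rad, at rest; tape roll within 20 mm of its place (y of yellow_cup_mid in the frame of green_tray between -0.045 and -0.009 m and x of yellow_cup_mid in the frame of green_tray between -0.024 and 0.024 m and z of yellow_cup_mid in the frame of green_tray between 0.03 and 0.04 m and y of grey_dropper_mid in the frame of green_tray between 0.023 and 0.053 m and x of grey_dropper_mid in the frame of green_tray between -0.028 and 0.028 m and z of grey_dropper_mid in the frame of green_tray between 0.0345 and 0.0445 m and y of white_cup_mid in the frame of white_tray between -0.072 and -0.036 m and x of white_cup_mid in the frame of white_tray between -0.024 and 0.024 m and z of white_cup_mid in the frame of white_tray between 0.03 and 0.04 m and (((y of blue_dropper_mid in the frame of white_tray between -0.004 and 0.026 m and x of blue_dropper_mid in the frame of white_tray between -0.028 and 0.028 m and z of blue_dropper_mid in the frame of white_tray between 0.0345 and 0.0445 m) and (y of yellow_dropper_mid in the frame of white_tray between 0.05 and 0.08 m and x of yellow_dropper_mid in the frame of white_tray between -0.028 and 0.028 m and z of yellow_dropper_mid in the frame of white_tray between 0.0345 and 0.0445 m)) or ((y of blue_dropper_mid in the frame of white_tray between 0.05 and 0.08 m and x of blue_dropper_mid in the frame of white_tray between -0.028 and 0.028 m and z of blue_dropper_mid in the frame of white_tray between 0.0345 and 0.0445 m) and (y of yellow_dropper_mid in the frame of white_tray between -0.004 and 0.026 m and x of yellow_dropper_mid in the frame of white_tray between -0.028 and 0.028 m and z of yellow_dropper_mid in the frame of white_tray between 0.0345 and 0.0445 m))) and angle between each of yellow_cup_mid, white_cup_mid, blue_dropper_mid, yellow_dropper_mid, grey_dropper_mid's own z axis and vertical below 0.12 rad and linear speed of each of yellow_cup, white_cup, blue_dropper, yellow_dropper, grey_dropper below 0.02 m/s and distance of paper_tape_mid from where it was at the start of the episode below 0.02 m); the robot touches nothing.
It fails at once if a cup or dropper bottle is tipped over (more than 0.6 rad) (angle between any of yellow_cup_mid, white_cup_mid, blue_dropper_mid, yellow_dropper_mid, grey_dropper_mid's own z axis and vertical above 0.6 rad).
It fails at once if the tape roll is pushed away (more than 30 mm) (distance of paper_tape_mid from where it was at the start of the episode above 0.03 m).
It also fails if it takes over 99 s, if anything falls off the work surface, if the arm or the gripper's body presses on something with over 40 N, if the wrist force passes 120 N, or if a joint passes its speed limit or range.

ROBOT

A 6-joint arm with a two-finger parallel gripper is mounted at the origin on the work surface; the furniture and walls round the work are solid. World frame = base frame: x ahead of the robot, y to its left, z up, the work surface at z = 0. Lengths are in mm, angles in rad, forces in N, time in s.
With the tool pointing down it reaches from about 250 to 800 mm from the base axis. Payload 3.9 kg.
Tool frame: the origin (TCP) lies between the finger pads; the fingertips stand 11 mm ahead of it and the grasp point (between the pads) lies 8 mm behind it; z points along the fingers, y is the line along which they close (so a half turn about z gives the same grasp; the last joint's range is limited). The gripper opens to 85 mm and grips with 20 to 120 N. Pads are 22 mm wide; open, the fingers measure 114 mm over their backs; the gripper's body (76 mm by 85 mm) begins 54 mm behind the grasp point. The pads swing forward as they close: fully open they stand 13 mm farther back than shut.
Start: joints at [1.296, 0.26, -0.138, 1.173, 0, 1.571], TCP at [142.457, 505.293, 242.304] pointing down, gripper open.
Joint ranges: [-2.78, 2.78], [-0.83, 1.72], [-1.28, 1.37], [-1.9, 2.12], [-1.57, 1.48], [-3.14, 3.14]. Speed limits (rad/s): [2.57, 2.57, 3.14, 3.14, 3.14, 3.14].

INTERFACE

Orientations are given as a unit quaternion [x, y, z, w].
In Python, from bench import bot gives the robot as it stands. The module is installed in compiled form; this text tells all that it offers.
- The arm moves only by the tool carry_out, never from a script. Its argument "increments" is one flat list of numbers, 7 for each row, row after row: the shift along the tool's x, y, z each as a share of 0.15 m, from -1 to 1, then the turn, a rotation vector about the tool's x, y, z each as a share of 60 degrees, from -1 to 1, then the opening, from -1 (shut) to 1 (fully open), so that 0 is half open. In form: [x, y, z, wx, wy, wz, claw, x, y, z, wx, wy, wz, claw, ...]. A call has 1 to 12 rows; each row is the pose to reach, as a shift and turn from the pose commanded when the call began, along the tool's axes at that moment; what a row does not reach only later rows make up. A row lasts 1/8 s, in which the tool goes at most 62.5 mm and 10.7 degrees, less where a joint would pass 70% of its speed; a pose out of reach is approached as far as the arm can. A call with a number of a shift or a turn outside -1 to 1 is refused whole. A call with a gripper value outside its range is refused whole. The fingers move at their own pace and stop on an object; "newtons" is the grip in N (left out, the last holds). Time passes only in rows, so rows that repeat a pose let the fingers close. It gives the time, the measured TCP pose, the force, the opening and the grip force at its end, in the units of the state.
- bot.state(): the state, without advancing time (a new reading comes with each control period).
- bot.grab_frame(name): name is "scene" or "top"; returns the picture (384x512x3 uint8, blue, green, red); there is no depth.
- bot.calibration(name): a dict with "fx", "fy", "cx", "cy" (pixels), "camera_from_world" (4x4, takes a point from world to camera coordinates). Camera axes: x right, y down, z forward; pixel columns grow to the right and rows downward; lengths in mm; the calibration is good to about 2 mm. A picture is of the moment at which its call begins. calibration takes no time and is no camera call.
- bot.finish_job(): hands the job in; it is judged then, once.
Trained networks look in the newest picture that a camera, given by its name, has taken for a name from the list of things; names that differ only in an ending like _2 or _b are one class to them, and where a whole thing is asked for, a point or a joint stands for the part that bears it (a point fixed in the world has none). Each returns a list of dicts, best first, with "p" (0 to 1); they miss things now and then, are a little off and sometimes report something else, mostly with a low value. They report only what shows in the picture. A call takes as long as a camera call. They do not tell look-alikes from the thing itself.
- bot.look_for(camera, name): "centre" ([column, row] in pixels, amid what is visible of it).
- bot.outline_of(camera, name): "pixels" (384x512 bool, what is visible of it) and "centre" ([column, row] in pixels, amid what is visible of it).
- bot.place_of(camera, name): "centre" ([column, row] in pixels: a listed point, or the origin of a listed thing).
The state is a dict: "clock": time; "joint_pos": joint angles; "qd": joint speeds; "effort": joint torques, N m; "tool_pos": TCP position; "tool_rot": TCP orientation; "contact_force": force on the tool from outside, world axes, zero at the start; "moment": the same for the moment, N m; "width": opening from 0.0 (shut) to 1.0 (fully open); "finger_force": force on a finger pad.
Only numpy, scipy, OpenCV 4.12 (cv2) and the standard library are available. Lean on these libraries where they do the work, as an engineer would, in place of code of your own. Each camera call takes 0.05 s, during which the arm holds its last target. There are 200 camera calls.

## Working session

There is one attempt and no reset: what is moved stays moved. The work goes in short steps, Python scripts to look and compute and a tool call to move; the robot and the scene stay as the last step left them, time stands still between calls to the robot, and variables do not carry over. Pictures are saved under pics/ and viewed, at most 14 in all, crops included, and the job is handed in when it is done.

Besides the shell and the picture viewer there is one more tool, called after "Call:" as name(argument=value, ...), one argument or row to a line, values as JSON. carry_out: Moves the arm, as the interface text tells. Shift numbers are shares of 0.15 m and turn numbers shares of 60 degrees, none past 1 either way. Its arguments: {"type":"object","properties":{"increments":{"type":"array"},"newtons":{"type":"number"}},"required":["increments"]}

```bash
mkdir -p pics
cat > h.py <<'E'
import numpy as np, cv2
from bench import bot
def ray(cam,px,z):
    c=bot.calibration(cam);T=np.array(c["camera_from_world"]);R,t=T[:3,:3],T[:3,3]
    o=-R.T@t;d=R.T@np.array([(px[0]-c["cx"])/c["fx"],(px[1]-c["cy"])/c["fy"],1])
    return o+d*(z-o[2])/d[2]
def proj(cam,p):
    c=bot.calibration(cam);T=np.array(c["camera_from_world"]);q=T[:3,:3]@p+T[:3,3]
    return np.array([c["fx"]*q[0]/q[2]+c["cx"],c["fy"]*q[1]/q[2]+c["cy"]])
E
python3 - <<'E'
from h import *
for c in("top","scene"):
    cv2.imwrite(f"pics/{c}0.png",cv2.resize(bot.grab_frame(c),(800,600),interpolation=3))
    T=np.array(bot.calibration(c)["camera_from_world"]);print(c,(-T[:3,:3].T@T[:3,3]).round())
    for n,z in dict(yellow_cup_mid=31,white_cup_mid=31,blue_dropper_mid=35.5,yellow_dropper_mid=35.5,grey_dropper_mid=35.5,green_tray=0,white_tray=0,paper_tape_mid=6).items():
        for d in bot.place_of(c,n)[:4]: print(n,round(d["p"],2),np.round(d["centre"]),ray(c,d["centre"],z).round(1)[:2])
s=bot.state();print(s["clock"],s["tool_pos"],s["tool_rot"])
E
```

```text
top [ 226.    4. 1029.]
yellow_cup_mid 0.96 [216. 165.] [501.8 126.9]
blue_dropper_mid 0.61 [307. 231.] [341.6 -97.8]
blue_dropper_mid 0.58 [204. 225.] [351.  148.4]
blue_dropper_mid 0.54 [268. 193.] [431.4  -2.3]
yellow_dropper_mid 0.66 [266. 162.] [510.4   2.3]
grey_dropper_mid 0.49 [319. 166.] [ 503.3 -126.1]
green_tray 0.62 [154. 202.] [411.8 279.8]
white_tray 0.95 [379. 203.] [ 420.6 -281.8]
paper_tape_mid 0.6 [317. 165.] [ 513.3 -126.7]
paper_tape_mid 0.51 [314. 197.] [ 430.4 -117.3]
scene [ -83. -517.  489.]
white_cup_mid 0.59 [205. 177.] [437.4 137.5]
blue_dropper_mid 0.82 [246. 200.] [424.5 -13.5]
blue_dropper_mid 0.67 [249. 233.] [346.5 -97.4]
blue_dropper_mid 0.67 [172. 186.] [349.8 150.4]
yellow_dropper_mid 0.82 [266. 185.] [5.007e+02 5.000e-01]
yellow_dropper_mid 0.67 [355. 275.] [ 385.7 -301.6]
grey_dropper_mid 0.5 [312. 207.] [ 500.8 -130.7]
green_tray 0.82 [166. 168.] [428.7 293.4]
white_tray 0.65 [353. 277.] [ 415.2 -284.9]
white_tray 0.18 [163. 171.] [415.4 286.9]
paper_tape_mid 0.56 [285. 230.] [ 433.3 -115.9]
0.9 [142.46845362 505.29432109 242.34423474] [1.36974961e-01 9.90574509e-01 3.59014772e-05 1.57970476e-05]
```

View pics/top0.png

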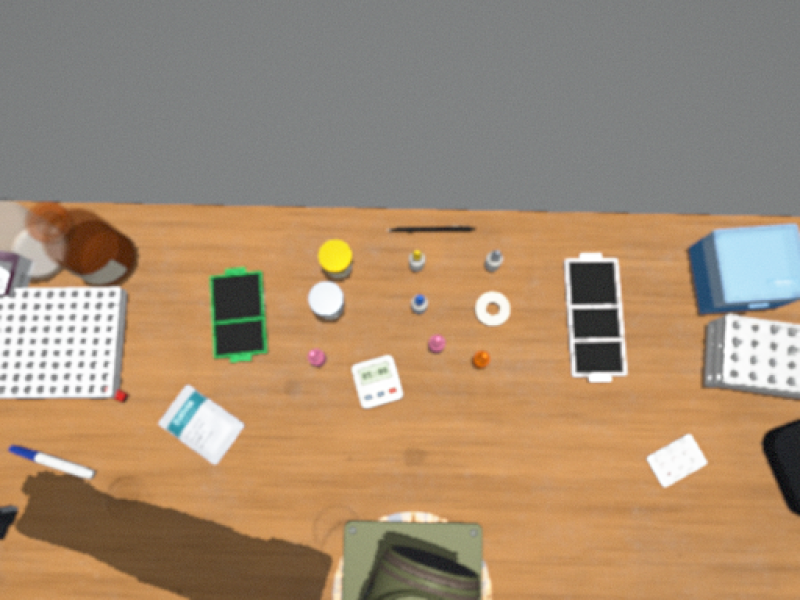

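View pics/scene0.png

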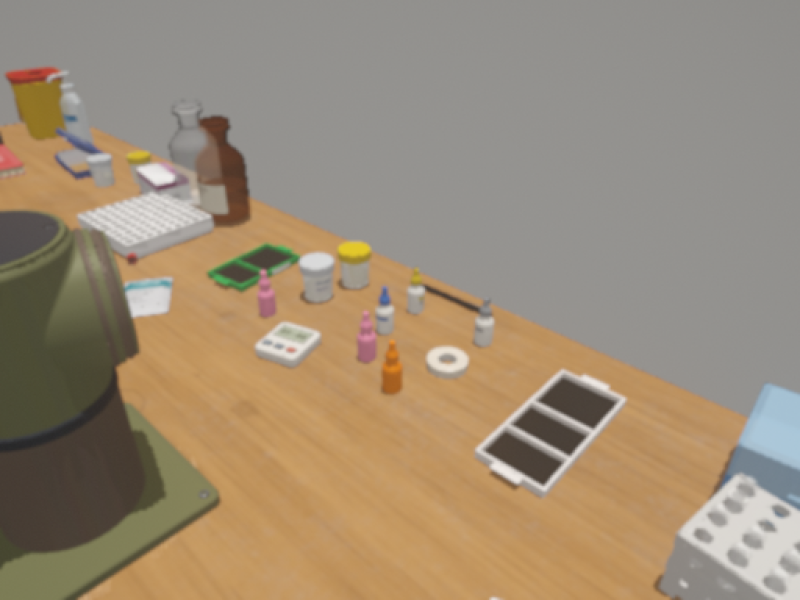

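The top view shows these things, in 800x600 pixels:
- Yellow cup (335,255) and white cup (326,300).
- Droppers: yellow (417,260), blue (419,303), grey (494,260).
- Look-alikes: pink (316,357) and (437,343), orange (481,358). The blue-capped one at (419,303) is the one meant, because its body is white.
- Tape roll (492,309), green tray (238,315), white tray (596,317).

The large bays are on the wall side. Next I'll refine by colour and confirm in one crop.

```bash
cat > meas.py <<'E'
from h import *
def bays(im,x0,x1,z=9,show=True):
    g=cv2.GaussianBlur(im.max(2),(3,3),0)[165:250,x0:x1]
    n,l,st,ce=cv2.connectedComponentsWithStats((g<75).astype(np.uint8))
    out=[]
    for i in range(1,n):
        if st[i,4]>150:
            r=cv2.minAreaRect(np.argwhere(l==i)[:,::-1].astype(np.float32))
            p=ray("top",np.array(r[0])+[x0,165],z)
            out.append(p); print("bay",p.round(1)[:2],[np.round(v,1) for v in r[1:]],st[i,4])
    return out
E
python3 - <<'E'
from meas import *
im=bot.grab_frame("top");sc=bot.grab_frame("scene")
bays(im,130,175);bays(im,358,405)
a=im[150:245,195:335];b=sc[145:260,155:325]
cv2.imwrite("pics/crop1.png",np.vstack([cv2.resize(a,(440,299),interpolation=2),cv2.resize(b,(440,298),interpolation=2)]))
hsv=cv2.cvtColor(im,cv2.COLOR_BGR2HSV)
def blob(name,px,z,lo,hi,w=9):
    x,y=px;m=cv2.inRange(hsv[y-w:y+w,x-w:x+w],lo,hi);q=np.argwhere(m>0)
    c=q.mean(0)[::-1]+[x-w,y-w];print(name,len(q),c.round(1),ray("top",c,z).round(1)[:2])
blob("ycup",(214,164),62,(20,120,120),(35,255,255),14)
blob("ydrop",(267,164),62,(20,110,90),(35,255,255))
blob("bdrop",(268,193),62,(100,100,60),(130,255,255))
for n in("yellow_cup_mid","white_cup_mid","blue_dropper_mid","yellow_dropper_mid","grey_dropper_mid","paper_tape_mid"):
  for d in bot.outline_of("top",n)[:3]:
    q=np.argwhere(d["pixels"]);print(n,round(d["p"],2),len(q),q.min(0),q.max(0),np.round(d["centre"],1))
s=bot.calibration("top");print(s)
E
```

```text
bay [440.3 287.8] [array([25.8, 27.9]), np.float64(85.6)] 707
bay [375.8 279.2] [array([17.3, 28.7]), np.float64(84.3)] 492
bay [ 473.9 -281.7] [array([24., 27.]), np.float64(90.0)] 648
bay [ 409.2 -283.1] [array([15., 26.]), np.float64(90.0)] 426
bay [ 355.9 -284.9] [array([16., 27.]), np.float64(90.0)] 458
ycup 400 [214.  163.4] [496.3 127.2]
ydrop 32 [266.5 162.6] [500.8   1.9]
bdrop 24 [268.1 191.7] [429.9  -3.3]
yellow_cup_mid 0.83 461 [152 203] [177 225] [214.5 161.1]
white_cup_mid 0.79 368 [182 199] [203 219] [207.2 191.5]
blue_dropper_mid 0.57 108 [213 274] [225 284] [278.8 219.5]
blue_dropper_mid 0.54 93 [224 198] [234 208] [205.2 225.7]
blue_dropper_mid 0.18 307 [187 305] [208 325] [310.4 196.3]
grey_dropper_mid 0.64 104 [160 311] [172 321] [316.2 163.9]
paper_tape_mid 0.86 288 [188 306] [209 325] [313.8 200.7]
{'fx': 419.04896185771304, 'fy': 419.04896185771304, 'cx': 264.0776120928307, 'cy': 195.32106786312323, 'camera_from_world': array([[ 1.94550383e-02, -9.99808738e-01,  1.99737321e-03,
        -2.19799417e+00],
       [-9.79987671e-01, -1.94651087e-02, -1.98104200e-01,
         4.24900089e+02],
       [ 1.98105189e-01,  1.89672368e-03, -9.80178931e-01,
         9.63504851e+02],
       [ 0.00000000e+00,  0.00000000e+00,  0.00000000e+00,
         1.00000000e+00]])}
```

View pics/crop1.png

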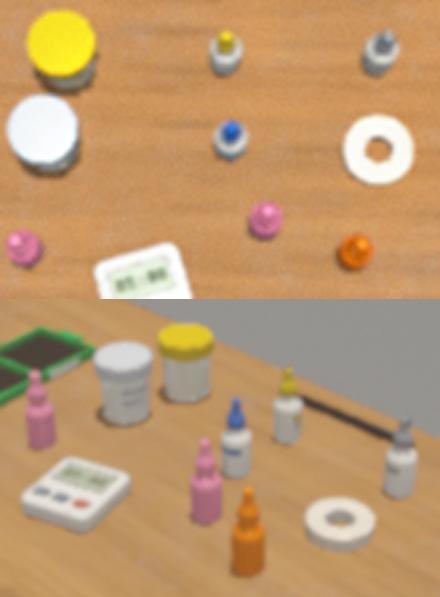

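The crop confirms the identities: white-bodied droppers with yellow, blue and grey caps, while the pink and orange ones are the look-alikes. I'll move off and cross-check in the scene camera on the way.

Call:
carry_out(
  increments=[-0.98,-0.6,0,0,0,-0.262,1,-0.98,-0.6,0,0,0,-0.262,1,-0.98,-0.6,0,0,0,-0.262,1,-0.98,-0.6,0,0,0,-0.262,1,-0.98,-0.6,0,0,0,-0.262,1],
  newtons=30,
)

```text
clock: 1.92
tool_pos: [259.5, 379.1, 242.5]
tool_rot: [0.0, 1.0, 0.0, -0.0]
contact_force: [-0.6, 0.6, 0.7]
width: 0.997
finger_force: 0.0
```

Run:
```python
from h import *
s=bot.state();print(s["tool_pos"].round(1) if hasattr(s["tool_pos"],'round') else s["tool_pos"],s["tool_rot"])
print(ray("top",(208.4,191.4),62),ray("top",(317.2,163.4),62))
sc=bot.grab_frame("scene")
V=cv2.resize(sc,None,fx=4,fy=4,interpolation=2)
P=dict(yc=(496,127,62),wc=(428,137,62),b=(430,-3,71),y=(501,2,71),g=(501,-120,71))
for n,p in P.items():
    for z in(0,p[2]):
        q=proj("scene",np.array([p[0],p[1],z]));cv2.drawMarker(V,tuple(int(v*4+2) for v in q),(0,0,255) if z else (255,0,255),1,14,1)
cv2.imwrite("pics/chk.png",V[560:1000,640:1360])
```

```text
[259.5 379.1 242.5] [ 4.95982849e-04  9.99999772e-01  4.54323471e-04 -5.87423914e-05]
[427.74338937 137.51060437  62.        ] [ 501.28582569 -119.34342647   62.        ]
```

View pics/chk.png

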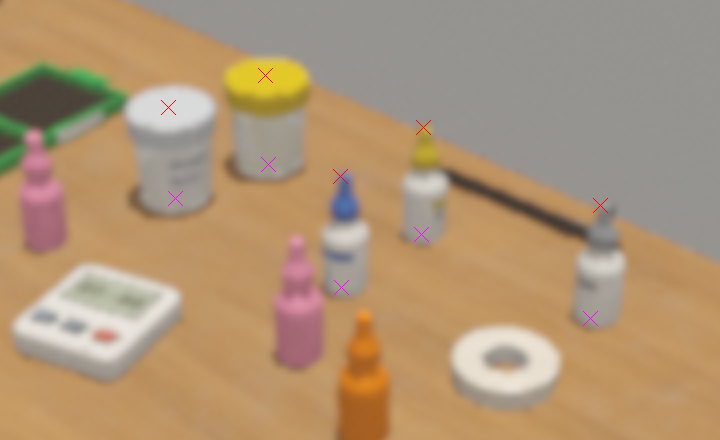

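Call:
carry_out(
  increments=[-0.8,-0.85,0,0,0,0,1,-0.8,-0.85,0,0,0,0,1,-0.8,-0.85,0,0,0,0,1],
)

```text
clock: 2.35
tool_pos: [380.2, 251.5, 242.4]
tool_rot: [-0.001, 1.0, 0.0, 0.0]
contact_force: [0.4, 0.7, 0.6]
width: 1.0
finger_force: 0.0
```

Call:
carry_out(
  increments=[-0.785,-0.835,0.6,0,0,0,1,-0.785,-0.835,0.75,0,0,0,1,-0.785,-0.835,0.75,0,0,0,1,-0.785,-0.835,0.75,0,0,0,1],
)

```text
clock: 2.85
tool_pos: [497.4, 125.3, 127.3]
tool_rot: [0.001, 1.0, -0.0, -0.002]
contact_force: [0.2, 0.1, -0.0]
width: 0.998
finger_force: 0.0
```

Run:
```python
from h import *
print(bot.state()["tool_pos"],bot.state()["joint_pos"])
V=cv2.resize(bot.grab_frame("scene"),None,fx=4,fy=4,interpolation=2)
cv2.imwrite("pics/chk2.png",V[500:1000,640:1360])
```

```text
[497.40601683 125.27829158 127.33505886] [ 2.46727057e-01  3.19735064e-01 -3.70685810e-01  8.83606023e-01
  7.41746266e-06  2.47927641e-01]
```

View pics/chk2.png

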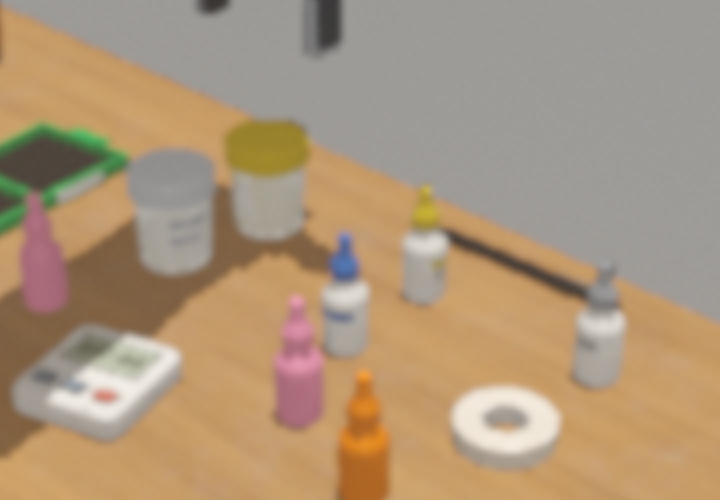

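The fingers straddle the yellow lid centrally at (212..322), with the cup at 267. I'll descend and grip.

Call:
carry_out(
  increments=[0,0,0.35,0,0,0,1,0,0,0.565,0,0,0,1,0,0,0.565,0,0,0,1,0,0,0.565,0,0,0,-0.8,0,0,0.565,0,0,0,-0.8,0,0,0.565,0,0,0,-0.8,0,0,0.565,0,0,0,-0.8,0,0,0.565,0,0,0,-0.8],
)

```text
clock: 3.9
tool_pos: [498.8, 126.9, 47.4]
tool_rot: [0.0, 1.0, 0.001, 0.002]
contact_force: [-1.1, 0.2, 5.3]
width: 0.589
finger_force: 30.5
```

Call:
carry_out(
  increments=[0,0,0.2,0,0,0,-0.8,0,0,-0.035,0,0,0,-0.8,0.1,0.2,-0.035,0,0,0,-0.8,0.25,0.6,-0.035,0,0,0,-0.8,0.38,0.95,-0.035,0,0,0,-0.8,0.38,0.95,-0.035,0,0,0,-0.8],
)

```text
clock: 4.65
tool_pos: [440.0, 272.5, 51.8]
tool_rot: [-0.003, 1.0, 0.001, 0.001]
contact_force: [-0.1, -0.2, -0.3]
width: 0.582
finger_force: 28.4
```

I made a mistake: those z values were taken from the wrong start, so the cup travelled low. I'll look before anything else.

Run:
```python
from h import *
print(bot.state()["tool_pos"],bot.state()["contact_force"],bot.state()["moment"])
V=cv2.resize(bot.grab_frame("scene"),None,fx=5,fy=5,interpolation=2)
cv2.imwrite("pics/chk3.png",V[600:1150,550:1350])
```

```text
[440.0420167  272.51079268  51.78959252] [-0.05204809 -0.23205938 -0.34374618] [-0.04865186  0.00129035  0.02048487]
```

View pics/chk3.png

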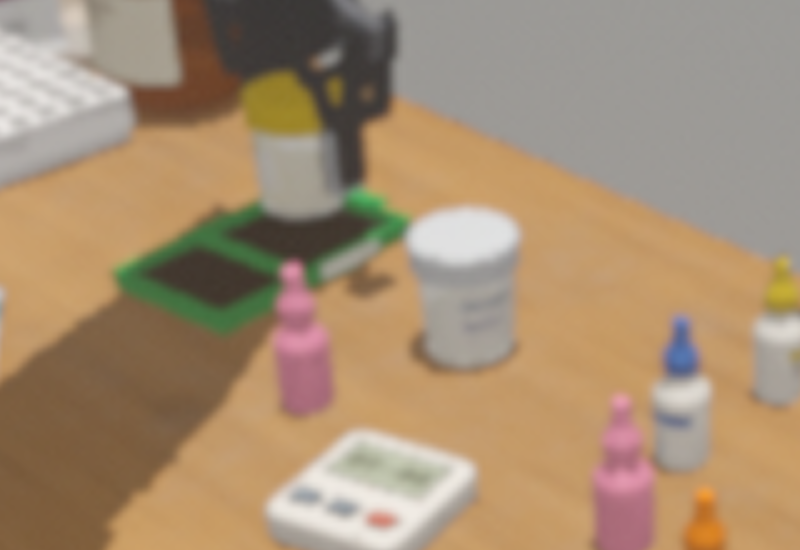

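The cup is upright in the grip at (300,150) and hovering over the large bay; nothing else was disturbed. I'll centre it and lower in steps, watching the force.

Call:
carry_out(
  increments=[0,0.11,0,0,0,0,-0.8,0,0.11,0,0,0,0,-0.8,0,0.11,0.02,0,0,0,-0.8,0,0.11,0.04,0,0,0,-0.8,0,0.11,0.04,0,0,0,-0.8],
)

```text
clock: 5.32
tool_pos: [439.9, 284.2, 43.8]
tool_rot: [0.001, 1.0, -0.0, -0.001]
contact_force: [-0.3, -0.1, 0.7]
width: 0.576
finger_force: 28.5
```

Run:
```python
from h import *
s=bot.state();print(s["tool_pos"],s["contact_force"])
q=[ (z,proj("scene",np.array([440,288.,z])).round(1)) for z in (4,10,20,66,76,86)];print(q)
V=cv2.resize(bot.grab_frame("scene"),None,fx=8,fy=8,interpolation=2)[1000:1500,1050:1650].copy()
for z,p in q: cv2.drawMarker(V,(int(p[0]*8+4-1050),int(p[1]*8+4-1000)),(0,0,255),0,16,1)
cv2.imwrite("pics/chk4.png",V)
```

```text
[439.938294   284.22681094  43.81458174] [-0.30816744 -0.06247266  0.74125102]
[(4, array([170. , 166.2])), (10, array([169.8, 164.2])), (20, array([169.4, 160.8])), (66, array([167.4, 144.9])), (76, array([167. , 141.3])), (86, array([166.6, 137.7]))]
```

View pics/chk4.png

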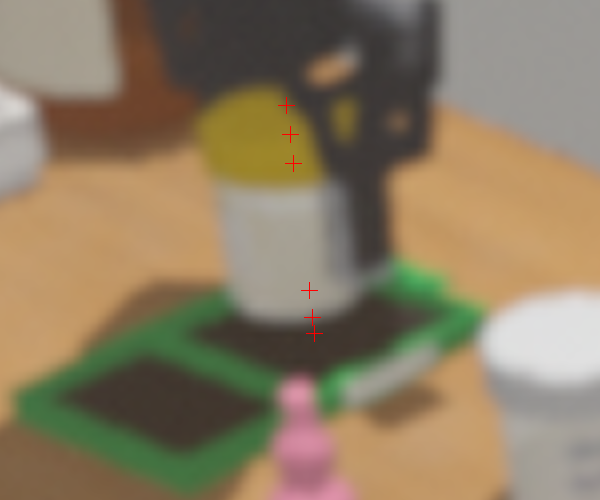

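The cup is nearly upright (lean about 3°), with its foot roughly 8–12 mm above the floor and near the bay centre. I'll keep lowering.

Call:
carry_out(
  increments=[-0.01,0,0.013,0,0,0,-0.8,-0.02,0,0.027,0,0,0,-0.8,-0.02,0,0.04,0,0,0,-0.8,-0.02,0,0.04,0,0,0,-0.8],
)

```text
clock: 5.88
tool_pos: [443.1, 284.9, 38.1]
tool_rot: [0.0, 1.0, -0.0, -0.0]
contact_force: [-0.9, 0.3, -0.1]
width: 0.581
finger_force: 28.5
```

Call:
carry_out(
  increments=[0,0,0.013,0,0,0,-0.8,0,0,0.027,0,0,0,-0.8,0,0,0.027,0,0,0,-0.8],
)

```text
clock: 6.25
tool_pos: [443.0, 284.8, 34.0]
tool_rot: [0.0, 1.0, -0.0, -0.0]
contact_force: [-0.2, 0.2, -1.3]
width: 0.58
finger_force: 28.5
```

Call:
carry_out(
  increments=[0,0,0.013,0,0,0,-0.8,0,0,0.02,0,0,0,-0.8,0,0,0.02,0,0,0,-0.8],
)

```text
clock: 6.62
tool_pos: [443.1, 284.9, 31.2]
tool_rot: [0.0, 1.0, -0.0, -0.0]
contact_force: [-0.8, -0.0, -0.1]
width: 0.583
finger_force: 28.5
```

Run:
```python
from h import *
q=[ (z,proj("scene",np.array([443,285.,z])).round(1)) for z in (4,10,20)];print(q)
V=cv2.resize(bot.grab_frame("scene"),None,fx=8,fy=8,interpolation=2)[1000:1500,1050:1650].copy()
a=np.linspace(0,2*np.pi,40)
for z,r in((4,22),(66,26),(76,26)):
    P=np.array([proj("scene",np.array([443+r*np.cos(t),285+r*np.sin(t),z]))*8+4-[1050,1000] for t in a]).astype(int)
    cv2.polylines(V,[P],True,(0,0,255),1)
cv2.imwrite("pics/chk5.png",V)
```

```text
[(4, array([171.6, 166.2])), (10, array([171.4, 164.2])), (20, array([171. , 160.8]))]
```

View pics/chk5.png

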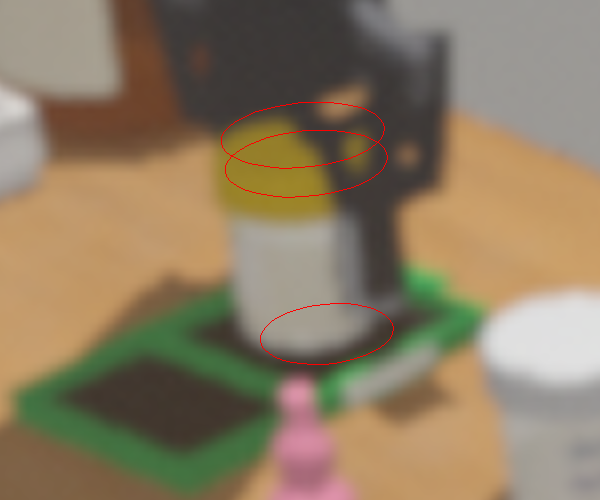

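The foot is about 3 mm above the floor and sits slightly toward -x. I'll nudge it and set it down.

Call:
carry_out(
  increments=[-0.02,0,0.01,0,0,0,-0.8,-0.02,0,0.02,0,0,0,-0.8,-0.02,0,0.03,0,0,0,-0.8,-0.02,0,0.03,0,0,0,-0.8],
)

```text
clock: 7.18
tool_pos: [446.0, 284.8, 26.6]
tool_rot: [0.0, 1.0, -0.0, -0.0]
contact_force: [0.6, -0.1, 0.3]
width: 0.58
finger_force: 28.5
```

Call:
carry_out(
  increments=[0,0,0.008,0,0,0,-0.8,0,0,0.016,0,0,0,-0.8,0,0,0.016,0,0,0,-0.8],
)

```text
clock: 7.55
tool_pos: [446.2, 285.0, 24.6]
tool_rot: [0.0, 1.0, 0.0, 0.0]
contact_force: [-1.0, -1.5, 2.4]
width: 0.581
finger_force: 28.2
```

Run:
```python
from h import *
V=cv2.resize(bot.grab_frame("scene"),None,fx=8,fy=8,interpolation=2)[1000:1500,1050:1650].copy()
a=np.linspace(0,2*np.pi,40)
for z,r in((4,22),(50,26),(66,26)):
    P=np.array([proj("scene",np.array([438+r*np.cos(t),285+r*np.sin(t),z]))*8+4-[1050,1000] for t in a]).astype(int)
    cv2.polylines(V,[P],True,(0,0,255),1)
cv2.imwrite("pics/chk6.png",V)
```

```text
(no output)
```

View pics/chk6.png

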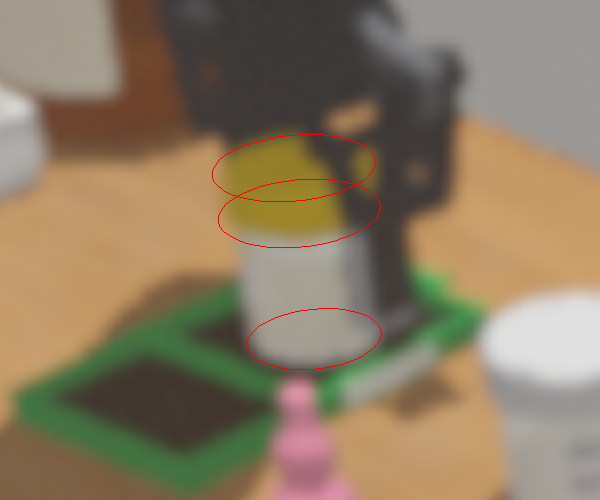

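Contact force is rising and the foot is at floor level, so I'll release and rise.

Call:
carry_out(
  increments=[0,0,0,0,0,0,0.3,0,0,0,0,0,0,0.5,0,0,0,0,0,0,0.6,0,0,-0.1,0,0,0,0.8,0,0,-0.4,0,0,0,1,0,0,-0.8,0,0,0,1,0,0,-0.8,0,0,0,1],
)

```text
clock: 8.48
tool_pos: [449.9, 287.3, 150.4]
tool_rot: [0.0, 1.0, 0.003, 0.005]
contact_force: [0.9, 0.2, -0.8]
width: 1.0
finger_force: 0.0
```

Call:
carry_out(
  increments=[0.12,-0.98,0,0,0,0,1,0.12,-0.98,0,0,0,0,1,0.12,-0.98,0,0,0,0,1,0.12,-0.98,0,0,0,0,1],
)

```text
clock: 8.98
tool_pos: [427.2, 136.4, 144.2]
tool_rot: [0.002, 1.0, -0.0, -0.001]
contact_force: [-0.9, 0.5, 0.1]
width: 1.003
finger_force: 0.0
```

Run:
```python
from h import *
print(bot.state()["tool_pos"])
for c in("top","scene"):
    im=bot.grab_frame(c);hsv=cv2.cvtColor(im,cv2.COLOR_BGR2HSV)
    cv2.imwrite(f"pics/{c}7.png",im)
    m=cv2.inRange(hsv,(20,120,70),(35,255,255))
    n,l,st,ce=cv2.connectedComponentsWithStats(m)
    for i in range(1,n):
        if st[i,4]>60: print(c,st[i],ce[i].round(1),ray(c,ce[i],66 if c=="top" else 61).round(1))
```

```text
[427.18342623 136.43061821 144.20895583]
scene [  8  52  33  37 866] [25.4 68.8] [ 492.  1419.8   61. ]
scene [ 80  96  17   9 114] [ 87.8 100.1] [476.7 802.6  61. ]
scene [158 141  21  14 247] [168.1 147.9] [436.3 281.1  61. ]
```

The yellow cup stands at about (437,282), well inside its bay. Next, grip the white cup.

Call:
carry_out(
  increments=[0,0,0.35,0,0,0,1,0,0,0.6,0,0,0,1,0,0,0.65,0,0,0,1,0,0,0.65,0,0,0,-0.8,0,0,0.65,0,0,0,-0.8,0,0,0.65,0,0,0,-0.8,0,0,0.65,0,0,0,-0.8,0,0,0.65,0,0,0,-0.8],
  newtons=30,
)

```text
clock: 10.07
tool_pos: [429.8, 138.7, 48.5]
tool_rot: [0.0, 1.0, 0.001, 0.002]
contact_force: [-1.3, 0.5, 6.3]
width: 0.583
finger_force: 31.2
```

Call:
carry_out(
  increments=[0,0,-0.2,0,0,0,-0.8,0,0,-0.5,0,0,0,-0.8,0,0,-0.75,0,0,0,-0.8,0,0,-0.75,0,0,0,-0.8],
)

```text
clock: 10.58
tool_pos: [430.8, 138.7, 162.8]
tool_rot: [0.0, 1.0, 0.001, 0.004]
contact_force: [0.2, 0.2, -0.7]
width: 0.584
finger_force: 31.9
```

Call:
carry_out(
  increments=[-0.05,-0.4,0,0,0,0,-0.8,-0.1,-0.75,0,0,0,0,-0.8,-0.1,-0.93,0,0,0,0,-0.8,-0.1,-0.93,0,0,0,0,-0.8],
)

```text
clock: 11.08
tool_pos: [442.2, -3.1, 158.5]
tool_rot: [0.002, 1.0, -0.0, -0.001]
contact_force: [0.2, 0.8, -0.5]
width: 0.579
finger_force: 31.9
```

Call:
carry_out(
  increments=[-0.05,-0.4,0,0,0,0,-0.8,-0.1,-0.75,0,0,0,0,-0.8,-0.1,-0.93,0,0,0,0,-0.8,-0.1,-0.93,0,0,0,0,-0.8],
)

```text
clock: 11.58
tool_pos: [458.0, -141.5, 158.7]
tool_rot: [0.001, 1.0, 0.0, -0.0]
contact_force: [-0.4, 0.1, -0.8]
width: 0.581
finger_force: 31.9
```

Call:
carry_out(
  increments=[-0.05,-0.4,0,0,0,0,-0.8,-0.1,-0.75,0,0,0,0,-0.8,-0.12,-0.94,0,0,0,0,-0.8,-0.12,-0.94,0,0,0,0,-0.8],
)

```text
clock: 12.08
tool_pos: [476.6, -282.0, 158.7]
tool_rot: [0.001, 1.0, 0.0, -0.0]
contact_force: [0.1, 0.2, -0.6]
width: 0.581
finger_force: 31.9
```

Call:
carry_out(
  increments=[0,0,0.4,0,0,0,-0.8,0,0,0.65,0,0,0,-0.8,0,0,0.69,0,0,0,-0.8,0,0,0.7,0,0,0,-0.8,0,0,0.71,0,0,0,-0.8,0,0,0.71,0,0,0,-0.8],
)

```text
clock: 12.82
tool_pos: [477.0, -282.5, 54.3]
tool_rot: [0.0, 1.0, -0.001, 0.001]
contact_force: [0.1, 0.2, -0.2]
width: 0.586
finger_force: 32.0
```

Call:
carry_out(
  increments=[0,0,0.008,0,0,0,-0.8,0,0,0.016,0,0,0,-0.8,0,0,0.022,0,0,0,-0.8,0,0,0.022,0,0,0,-0.8],
)

```text
clock: 13.32
tool_pos: [476.9, -282.5, 52.4]
tool_rot: [0.0, 1.0, -0.001, 0.001]
contact_force: [-2.9, 2.7, 16.2]
width: 0.585
finger_force: 33.2
```

The cup is down, so I'll release and rise.

Call:
carry_out(
  increments=[0,0,-0.01,0,0,0,0.3,0,0,-0.01,0,0,0,0.5,0,0,-0.01,0,0,0,0.7,0,0,-0.1,0,0,0,1,0,0,-0.4,0,0,0,1,0,0,-0.65,0,0,0,1,0,0,-0.65,0,0,0,1],
)

```text
clock: 14.2
tool_pos: [478.5, -283.6, 151.2]
tool_rot: [0.0, 1.0, -0.002, 0.003]
contact_force: [-0.3, 0.2, 0.6]
width: 1.001
finger_force: 0.0
```

Now the grey dropper, at about (502,-121).

Call:
carry_out(
  increments=[-0.17,0.4,0,0,0,0,1,-0.17,0.8,0,0,0,0,1,-0.17,1,0,0,0,0,1,-0.17,1,0,0,0,0,1],
)

```text
clock: 14.7
tool_pos: [500.7, -129.9, 146.5]
tool_rot: [-0.002, 1.0, 0.0, -0.001]
contact_force: [-0.1, -0.3, 0.9]
width: 1.001
finger_force: 0.0
```

Call:
carry_out(
  increments=[0,0.075,0,0,0,0,1,0,0.075,0.4,0,0,0,1,0,0.075,0.7,0,0,0,1,0,0.075,0.81,0,0,0,1,0,0.075,0.81,0,0,0,0.3],
)

```text
clock: 15.32
tool_pos: [500.0, -121.1, 24.0]
tool_rot: [0.001, 1.0, 0.0, -0.002]
contact_force: [0.0, -0.3, 0.1]
width: 0.814
finger_force: 0.0
```

Call:
carry_out(
  increments=[0,0,0,0,0,0,0,0,0,0,0,0,0,-0.2,0,0,0,0,0,0,-0.5,0,0,0,0,0,0,-1,0,0,0,0,0,0,-1,0,0,0,0,0,0,-1],
)

```text
clock: 16.08
tool_pos: [502.6, -121.2, 26.7]
tool_rot: [0.0, 1.0, -0.0, 0.001]
contact_force: [-0.1, -0.1, 7.3]
width: 0.284
finger_force: 29.3
```

Call:
carry_out(
  increments=[0,0,-0.2,0,0,0,-1,0,0,-0.5,0,0,0,-1,0,0,-0.8,0,0,0,-1,0,0,-0.8,0,0,0,-1],
)

```text
clock: 16.58
tool_pos: [504.5, -121.4, 149.4]
tool_rot: [0.0, 1.0, -0.001, 0.004]
contact_force: [-0.0, 0.3, -0.3]
width: 0.285
finger_force: 29.5
```

Call:
carry_out(
  increments=[0.1,0.3,0,0,0,0,-1,0.2,0.6,0,0,0,0,-1,0.28,0.89,0,0,0,0,-1,0.28,0.89,0,0,0,0,-1],
)

```text
clock: 17.08
tool_pos: [457.5, 14.9, 144.5]
tool_rot: [-0.002, 1.0, 0.0, -0.001]
contact_force: [-0.6, -1.2, 0.2]
width: 0.281
finger_force: 29.7
```

Call:
carry_out(
  increments=[0.1,0.3,0,0,0,0,-1,0.2,0.6,0,0,0,0,-1,0.28,0.89,0,0,0,0,-1,0.28,0.89,0,0,0,0,-1],
)

```text
clock: 17.58
tool_pos: [417.1, 147.6, 145.0]
tool_rot: [-0.002, 1.0, -0.0, -0.0]
contact_force: [0.7, -0.7, 0.3]
width: 0.282
finger_force: 29.8
```

Call:
carry_out(
  increments=[0.1,0.3,0,0,0,0,-1,0.2,0.6,0,0,0,0,-1,0.28,0.89,0,0,0,0,-1,0.28,0.89,0,0,0,0,-1],
)

```text
clock: 18.08
tool_pos: [376.3, 281.0, 145.1]
tool_rot: [-0.001, 1.0, 0.0, 0.0]
contact_force: [-0.4, -0.7, -0.9]
width: 0.283
finger_force: 29.9
```

Call:
carry_out(
  increments=[0,0,0.4,0,0,0,-1,0,0,0.7,0,0,0,-1,0,0,0.74,0,0,0,-1,0,0,0.75,0,0,0,-1,0,0,0.76,0,0,0,-1,0,0,0.76,0,0,0,-1],
)

```text
clock: 18.82
tool_pos: [376.9, 280.3, 32.9]
tool_rot: [0.0, 1.0, 0.001, 0.001]
contact_force: [-1.1, 0.8, 0.5]
width: 0.283
finger_force: 29.9
```

Call:
carry_out(
  increments=[0,0,0.007,0,0,0,-1,0,0,0.012,0,0,0,-1,0,0,0.012,0,0,0,-1],
)

```text
clock: 19.2
tool_pos: [376.2, 280.2, 30.7]
tool_rot: [0.0, 1.0, 0.0, 0.001]
contact_force: [-0.3, -1.2, 7.1]
width: 0.285
finger_force: 30.6
```

Call:
carry_out(
  increments=[0,0,-0.005,0,0,0,-0.2,0,0,-0.005,0,0,0,0,0,0,-0.005,0,0,0,0.3,0,0,-0.1,0,0,0,0.6,0,0,-0.4,0,0,0,1,0,0,-0.77,0,0,0,1,0,0,-0.77,0,0,0,1],
)

```text
clock: 20.08
tool_pos: [378.5, 281.8, 149.3]
tool_rot: [0.0, 1.0, 0.003, 0.004]
contact_force: [0.3, 0.1, -0.1]
width: 1.0
finger_force: 0.0
```

Call:
carry_out(
  increments=[-0.1,-0.4,0,0,0,0,1,-0.18,-0.8,0,0,0,0,1,-0.18,-0.95,0,0,0,0,1,-0.18,-0.95,0,0,0,0,1],
)

```text
clock: 20.58
tool_pos: [401.7, 135.6, 144.4]
tool_rot: [0.002, 1.0, -0.0, -0.001]
contact_force: [-0.3, 0.0, 0.1]
width: 0.996
finger_force: 0.0
```

Call:
carry_out(
  increments=[-0.1,-0.4,0,0,0,0,1,-0.19,-0.8,0,0,0,0,1,-0.19,-0.945,0,0,0,0,1,-0.19,-0.945,0,0,0,0,1],
)

```text
clock: 21.08
tool_pos: [431.2, -4.8, 144.7]
tool_rot: [0.001, 1.0, 0.0, -0.0]
contact_force: [0.5, 0.1, 0.0]
width: 0.999
finger_force: 0.0
```

Run:
```python
from h import *
print(bot.state()["tool_pos"],bot.state()["clock"])
V=cv2.resize(bot.grab_frame("scene"),None,fx=3,fy=3,interpolation=2)
cv2.imwrite("pics/chk8.png",V[380:960,400:1200])
```

```text
[431.16376871  -4.81732866 144.69614214] 21.075
```

View pics/chk8.png

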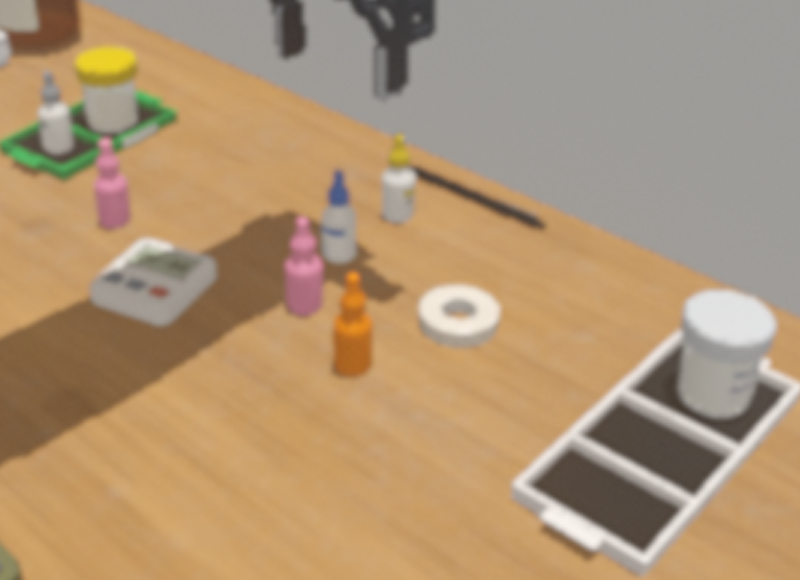

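Both cups and the grey dropper stand upright in their bays: yellow (108,90), grey (55,125), white (725,355). Next, blue at (338,230).

Call:
carry_out(
  increments=[0,0,0.4,0,0,0,1,0,0,0.7,0,0,0,1,0,0,0.8,0,0,0,1,0,0,0.8,0,0,0,0.3,0,0,0.8,0,0,0,0,0,0,0.8,0,0,0,-0.2,0,0,0.8,0,0,0,-0.5,0,0,0.8,0,0,0,-1,0,0,0.8,0,0,0,-1,0,0,0.8,0,0,0,-1,0,0,0.8,0,0,0,-1],
)

```text
clock: 22.5
tool_pos: [432.1, -4.3, 26.2]
tool_rot: [0.0, 1.0, 0.0, 0.001]
contact_force: [0.3, 1.7, 6.0]
width: 0.283
finger_force: 29.3
```

Call:
carry_out(
  increments=[0,0,-0.2,0,0,0,-1,0,0,-0.5,0,0,0,-1,0,0,-0.8,0,0,0,-1,0,0,-0.8,0,0,0,-1],
)

```text
clock: 23.0
tool_pos: [434.2, -4.7, 148.7]
tool_rot: [0.0, 1.0, -0.0, 0.004]
contact_force: [-0.6, -0.7, -0.5]
width: 0.283
finger_force: 29.6
```

Call:
carry_out(
  increments=[0.1,-0.3,0,0,0,0,-1,0.2,-0.6,0,0,0,0,-1,0.25,-0.93,0,0,0,0,-1,0.25,-0.93,0,0,0,0,-1],
)

```text
clock: 23.5
tool_pos: [392.4, -146.4, 144.3]
tool_rot: [0.003, 1.0, -0.0, -0.001]
contact_force: [0.5, 0.9, 0.2]
width: 0.284
finger_force: 29.8
```

Call:
carry_out(
  increments=[0.1,-0.3,0,0,0,0,-1,0.2,-0.6,0,0,0,0,-1,0.25,-0.94,0,0,0,0,-1,0.25,-0.94,0,0,0,0,-1,0.25,-0.94,0,0,0,0,-1],
)

```text
clock: 24.12
tool_pos: [355.6, -283.6, 144.4]
tool_rot: [0.0, 1.0, 0.001, -0.001]
contact_force: [0.1, 1.4, -1.5]
width: 0.282
finger_force: 29.9
```

Call:
carry_out(
  increments=[0,0,0.4,0,0,0,-1,0,0,0.7,0,0,0,-1,0,0,0.75,0,0,0,-1,0,0,0.76,0,0,0,-1,0,0,0.768,0,0,0,-1,0,0,0.774,0,0,0,-1,0,0,0.774,0,0,0,-1],
)

```text
clock: 25.0
tool_pos: [357.1, -285.7, 30.3]
tool_rot: [0.0, 1.0, -0.001, 0.001]
contact_force: [-0.4, 1.5, 4.9]
width: 0.281
finger_force: 30.3
```

Call:
carry_out(
  increments=[0,0,-0.005,0,0,0,-0.2,0,0,-0.005,0,0,0,0,0,0,-0.005,0,0,0,0.3,0,0,-0.1,0,0,0,0.6,0,0,-0.4,0,0,0,1,0,0,-0.77,0,0,0,1,0,0,-0.77,0,0,0,1],
)

```text
clock: 25.88
tool_pos: [358.7, -287.2, 148.7]
tool_rot: [0.0, 1.0, -0.003, 0.003]
contact_force: [-0.4, 0.1, -0.7]
width: 1.0
finger_force: 0.0
```

Call:
carry_out(
  increments=[-0.2,0.4,0,0,0,0,1,-0.4,0.8,0,0,0,0,1,-0.49,0.955,0,0,0,0,1,-0.49,0.955,0,0,0,0,1],
)

```text
clock: 26.38
tool_pos: [429.8, -139.8, 143.7]
tool_rot: [-0.002, 1.0, 0.0, -0.001]
contact_force: [-0.2, -1.2, -0.2]
width: 1.0
finger_force: 0.0
```

Call:
carry_out(
  increments=[-0.2,0.4,0,0,0,0,1,-0.4,0.8,0,0,0,0,1,-0.485,0.955,0,0,0,0,1,-0.485,0.955,0,0,0,0,1,-0.485,0.955,0,0,0,0,1],
)

```text
clock: 27.0
tool_pos: [501.2, 0.4, 143.9]
tool_rot: [0.001, 1.0, -0.0, -0.001]
contact_force: [0.6, -0.3, -1.0]
width: 1.003
finger_force: 0.0
```

Call:
carry_out(
  increments=[0,0,0.4,0,0,0,1,0,0,0.7,0,0,0,1,0,0,0.795,0,0,0,1,0,0,0.795,0,0,0,0.3,0,0,0.795,0,0,0,0,0,0,0.795,0,0,0,-0.2,0,0,0.795,0,0,0,-0.5,0,0,0.795,0,0,0,-1,0,0,0.795,0,0,0,-1,0,0,0.795,0,0,0,-1,0,0,0.795,0,0,0,-1],
)

```text
clock: 28.38
tool_pos: [503.6, 1.5, 26.8]
tool_rot: [0.0, 1.0, -0.0, 0.001]
contact_force: [-0.1, 0.1, 6.2]
width: 0.287
finger_force: 29.2
```

Call:
carry_out(
  increments=[0,0,-0.2,0,0,0,-1,0,0,-0.5,0,0,0,-1,0,0,-0.8,0,0,0,-1,0,0,-0.8,0,0,0,-1],
)

```text
clock: 28.88
tool_pos: [505.5, 1.6, 149.4]
tool_rot: [0.0, 1.0, 0.0, 0.004]
contact_force: [1.1, 0.2, -1.1]
width: 0.282
finger_force: 29.6
```

Call:
carry_out(
  increments=[0.1,-0.3,0,0,0,0,-1,0.2,-0.6,0,0,0,0,-1,0.31,-0.945,0,0,0,0,-1,0.31,-0.945,0,0,0,0,-1],
)

```text
clock: 29.38
tool_pos: [453.9, -142.7, 144.5]
tool_rot: [0.003, 1.0, -0.0, -0.001]
contact_force: [-0.7, 0.4, -0.9]
width: 0.281
finger_force: 29.8
```

Call:
carry_out(
  increments=[0.1,-0.3,0,0,0,0,-1,0.2,-0.6,0,0,0,0,-1,0.31,-0.945,0,0,0,0,-1,0.31,-0.945,0,0,0,0,-1,0.31,-0.945,0,0,0,0,-1],
)

```text
clock: 30.0
tool_pos: [409.1, -280.9, 144.7]
tool_rot: [0.0, 1.0, 0.001, -0.0]
contact_force: [0.1, 0.5, -0.3]
width: 0.285
finger_force: 29.9
```

Call:
carry_out(
  increments=[0,0,0.4,0,0,0,-1,0,0,0.7,0,0,0,-1,0,0,0.75,0,0,0,-1,0,0,0.76,0,0,0,-1,0,0,0.768,0,0,0,-1,0,0,0.774,0,0,0,-1,0,0,0.774,0,0,0,-1],
)

```text
clock: 30.88
tool_pos: [410.6, -282.3, 30.8]
tool_rot: [0.0, 1.0, -0.0, 0.001]
contact_force: [0.6, 1.5, 4.8]
width: 0.282
finger_force: 30.6
```

Contact again. Release, rise and back off toward the middle so the top camera can see.

Call:
carry_out(
  increments=[0,0,-0.005,0,0,0,-0.2,0,0,-0.005,0,0,0,0,0,0,-0.005,0,0,0,0.3,0,0,-0.1,0,0,0,0.6,0,0,-0.4,0,0,0,1,0,0,-0.9,0,0,0,1,0,0,-0.9,0,0,0,1],
)

```text
clock: 31.75
tool_pos: [411.9, -283.9, 169.5]
tool_rot: [0.0, 1.0, -0.003, 0.004]
contact_force: [0.5, -0.7, 0.5]
width: 1.0
finger_force: 0.0
```

Call:
carry_out(
  increments=[0.2,0.4,-0.2,0,0,0,1,0.4,0.8,-0.2,0,0,0,1,0.4,1,-0.2,0,0,0,1,0.4,1,-0.2,0,0,0,1,0.4,1,-0.2,0,0,0,1],
)

```text
clock: 32.38
tool_pos: [349.6, -132.3, 194.4]
tool_rot: [-0.0, 1.0, -0.0, 0.0]
contact_force: [1.0, -0.8, 0.3]
width: 0.998
finger_force: 0.0
```

Call:
carry_out(
  increments=[0,0.4,0,0,0,0,1,0,0.8,0,0,0,0,1,0,0.9,0,0,0,0,1,0,0.9,0,0,0,0,1,0,0.9,0,0,0,0,1],
)

```text
clock: 33.0
tool_pos: [349.9, 2.0, 194.2]
tool_rot: [0.001, 1.0, -0.0, -0.0]
contact_force: [0.3, 1.1, -0.7]
width: 1.001
finger_force: 0.0
```

Run:
```python
from h import *
s=bot.state();print(s["tool_pos"],s["clock"],s["contact_force"])
t=bot.grab_frame("top");sc=bot.grab_frame("scene")
A=cv2.resize(t[140:250,120:420],(800,293),interpolation=2);B=cv2.resize(sc[120:330,110:440],(480,305),interpolation=2)
B=cv2.copyMakeBorder(B,0,0,0,320,0)
cv2.imwrite("pics/end.png",np.vstack([A,B]))
```

```text
[349.86293118   1.97682644 194.20192727] 33.0 [ 0.28373477  1.10629239 -0.69844231]
```

View pics/end.png

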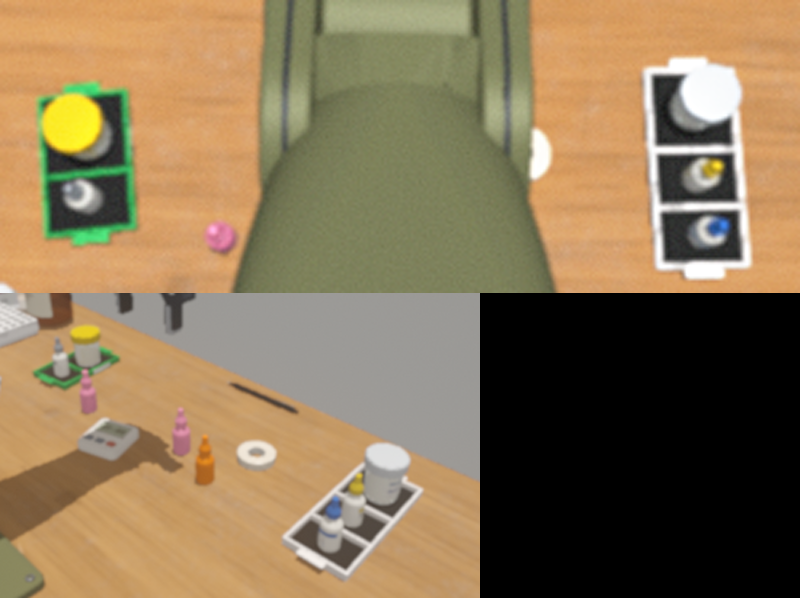

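All five stand in the right bays: yellow cup (73,122), grey (80,195), white cup (710,93), yellow (703,175), blue (710,230). The tape hasn't moved, so I'm handing in.

```bash
python3 -c "
from bench import bot
print(bot.finish_job())"
```

```text
the job is handed in; nothing more can be done
None
```

Both kits are made up and handed in at about 33 s: the last pictures showed all five items upright in their bays and the tape roll in place, though an early error of mine pressed the yellow cup down and carried it low to its tray (no visible harm); no verdict came back.

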